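# Lock the bed of the stamping press with the T-handled hex key

## Robot

A 6-joint arm with a two-finger parallel gripper is mounted at the origin on the work surface. World frame = base frame: x ahead of the robot, y to its left, z up, the work surface at z = 0. Lengths are in m, angles in rad, forces in N, time in s.
With the tool pointing down it reaches from about 0.275 to 0.775 m from the base axis. Payload 14.6 kg.
Tool frame: the origin (TCP) lies midway between the tips of the shut fingers; the grasp point (between the pads) lies 19 mm behind it (ctrl.grasp_offset is the distance from the TCP to the grasp point, in m); z points along the fingers, y is the line along which they close (so a half turn about z gives the same grasp; the last joint's range is limited). The gripper opens to 85 mm and grips with 20 to 120 N. Pads are 22 mm wide; open, the fingers measure 114 mm over their backs; the gripper's body (76 mm by 85 mm) begins 54 mm behind the grasp point. The pads swing forward as they close: fully open they stand 13 mm farther back than shut.
Start: joints at [1.03, 0.263, -0.048, 1.259, 0, 1.415], TCP at [0.198, 0.486, 0.231] pointing down, gripper open.
Joint ranges: [-2.65, 2.65], [-0.89, 1.7], [-1.18, 1.37], [-2.13, 2.11], [-1.35, 1.29], [-3.14, 3.14]. Speed limits (rad/s): [1.89, 1.89, 2.57, 2.79, 3.14, 3.14].

## Interface

Orientations are given as a 3x3 rotation matrix whose columns are the frame's x, y, z axes.
In Python, from rig import ctrl gives the robot as it stands. The module is installed in compiled form; this text tells all that it offers.
- The arm moves only by the tool servo_tool, never from a script. Its argument "deltas" is a list of rows, each a list of 7 numbers: the turn, a rotation vector about the tool's x, y, z in units of 8 degrees (1.0 is 8 degrees), then the shift along the tool's x, y, z in units of 25 mm (1.0 is 25 mm), then the closure in counts, from 0 (fully open) to 255 (shut). A call has 1 to 12 rows; each row is the pose to reach, as a shift and turn from the pose commanded when the call began, along the tool's axes at that moment; what a row does not reach only later rows make up. A row lasts 1/10 s, in which the tool goes at most 50 mm and 8.59 degrees, less where a joint would pass 70% of its speed; a pose out of reach is approached as far as the arm can. A call with a gripper value outside its range is refused whole. The fingers move at their own pace and stop on an object; the grip force is fixed at half the most. Time passes only in rows, so rows that repeat a pose let the fingers close. It gives the time, the measured TCP pose, the force, the opening and the grip force at its end, in the units of the state.
- ctrl.read_state(): the state, without advancing time (a new reading comes with each control period).
- ctrl.snapshot(name): name is "side" or "top" or "wrist"; returns a dict with "frame" (420x560x3 uint8, red, green, blue), "fx", "fy", "cx", "cy" (pixels), "R" (3x3) and "t" (3): a world point X has camera coordinates R X + t; the wrist camera has in their place "T_tool_cam" (4x4, takes a point from camera to tool coordinates, whose origin is the TCP and whose axes are the flange's). Camera axes: x right, y down, z forward; pixel columns grow to the right and rows downward; lengths in m; the calibration is good to about 2 mm. A picture is of the moment at which its call begins: read the wrist's pose just before it. There is no depth.
- ctrl.finish_job(): hands the job in; it is judged then, once.
The state is a dict: "t": time; "qpos": joint angles; "dq": joint speeds; "effort": joint torques, N m; "eef_pos": TCP position; "eef_rot": TCP orientation; "contact_force": force on the tool from outside, world axes, zero at the start; "torque": the same for the moment, N m; "grip_width": finger opening in m; "grasp_force": force on a finger pad.
Only numpy, scipy, OpenCV 4.12 (cv2) and the standard library are available. Lean on these libraries where they do the work, as an engineer would, in place of code of your own. Each camera call takes 0.05 s, during which the arm holds its last target. There are 200 camera calls.

## Task

The sliding bed of the hat-band stamping press is loose. Take the red T-handled hex key from the wooden stand, feel for the sunk hex socket of the bed's locking bolt without leaning hard on the key, and turn the bolt clockwise, regripping as needed, until it comes up firm - do not force it beyond that. Then put the red key back upright in the hole it came from in the stand, and leave everything else where it is.

Things in the scene. Friction and masses are not known exactly. Their poses are not given: they have to be found in the camera images.
- press: Fixed stamping press on a wooden board 240 x 500 mm. Origin: middle of the board's underside, on the table. Its y axis runs along the board from the tall black pillar (-y end, 0.40 m high; ram and head reach to y = -30 mm) to the free end of the steel bed (+y end). Bed plate 170 mm wide, flat, its top 84 mm above the table; it holds its place under the forces of this job.
- bolt_mid (a point): Point level with the bed's top, 150 mm along y from the press origin, where the bolt would stand with the bed in mid-position. The loose bed has shifted, unseen by this point: the bolt's axis stands up to 6 mm off it in the press's x and up to 6 mm in y, to be found by touch.
- recess_level (a point): Same place, 6 mm lower: the level of the bolt's head (24 mm wide), at the bottom of a round recess 26 mm wide and 6 mm deep in the bed, near the bed's free end. In the head's middle is the hex socket, 15 mm across flats and 12 mm deep: its floor is 66 mm above the table. Shifted off this point like the bolt.
- bolt (a joint): Bolt angle (rad), growing clockwise seen from above; starts at 0 to 1.0. At 0 one pair of socket flats is square to the press's x axis; the hex turns with the bolt. It turns against an even friction of 0.08 N m, stays where it is left, and comes up firm against a hard stop at 3.00; above 2.95 it is tight. About 0.2 N m is firm enough; 0.35 N m or more on the key is forcing it.
- key: Red T-handled hex key, 0.22 kg, upright in one of the stand's holes. Origin: middle of its tip; z up along the shaft. Hex shaft 14 mm across flats (16.2 over corners), 108 mm long, one pair of flats square to its x axis; the last 1.5 mm of the tip is only 11 mm across flats.
- key_grip (a point): Centre of the red key's flat-sided handle, 123 mm above its tip on the shaft's axis: 90 mm long along the key's x, 18 mm thick along its y, 30 mm high. Held across its thickness, from above.
- stand: Fixed wooden block 85 x 225 x 70 mm, origin under its middle. Three round blind holes in its top, 22 mm wide, 55 mm deep (floor 15 mm above the table), at y = -75, 0 and +75 mm on its y axis; one key in each, handles roughly along the stand's x axis, tips on the holes' floors.
- key17: Blue T-handled key like the red one, 17 mm hex, shaft 118 mm, in another hole of the stand; origin at its tip. Leave it.
- key12: Yellow T-handled key like the red one, 12 mm hex, shaft 98 mm, in another hole of the stand; origin at its tip. Leave it.
- die: Loose brass die 30 x 45 x 14 mm lying on the press bed, over 80 mm from the bolt; origin under its middle. Leave it.
- matchbox: Loose blue matchbox 65 x 110 x 22 mm on the table; origin under its middle. Leave it.
- reel: Loose brass foil reel lying flat, 68 mm across, 28 mm high; origin under its middle. Leave it.
- screwdriver: Loose screwdriver on the table to the left; origin under its middle. Leave it.
- hammer: Loose hammer on the table to the left; origin under its middle. Leave it.
Not all that is in view belongs to the job. What is shaped like the key but green is not meant.

How it is judged:
By the outcome, as a careful person would: the job done as asked, in the order asked, and still so for the second after the job is handed in, with the robot touching nothing.
It also fails if it takes over 72 s, if anything falls off the work surface, if the arm or the gripper's body presses on something with over 40 N, if the wrist force passes 120 N, or if a joint passes its speed limit or range.

## Working session

There is one attempt and no reset: what is moved stays moved. The work goes in short steps, Python scripts to look and compute and a tool call to move; the robot and the scene stay as the last step left them, time stands still between calls to the robot, and variables do not carry over. Pictures are saved under pics/ and viewed, at most 10 in all, crops included, and the job is handed in when it is done.

Besides the shell and the picture viewer there is one more tool, called after "Emit:" in YAML: its name, and indented under it one key for each argument. servo_tool: Moves the arm, as the interface text tells. Its arguments: {"type":"object","properties":{"deltas":{"type":"array"}},"required":["deltas"]}

```bash
mkdir -p pics; cat > h.py <<'E'
import numpy as np, cv2
from rig import ctrl
def snap(n,f=None):
    st=ctrl.read_state(); s=ctrl.snapshot(n)
    if n=="wrist":
        T=np.array(s["T_tool_cam"]); Rt=np.array(st["eef_rot"]); C=Rt@T[:3,3]+st["eef_pos"]; Rc=Rt@T[:3,:3]
    else:
        R=np.array(s["R"]); Rc=R.T; C=-R.T@np.array(s["t"])
    s["C"]=C; s["Rc"]=Rc
    if f: cv2.imwrite("pics/"+f,cv2.cvtColor(s["frame"],cv2.COLOR_RGB2BGR))
    return s
def ray(s,u,v,z):
    d=s["Rc"]@np.array([(u-s["cx"])/s["fx"],(v-s["cy"])/s["fy"],1]); return s["C"]+d*(z-s["C"][2])/d[2]
def proj(s,X):
    p=s["Rc"].T@(np.array(X)-s["C"]); return s["fx"]*p[0]/p[2]+s["cx"],s["fy"]*p[1]/p[2]+s["cy"]
E
python3 - <<'E'
from h import *
for n in("top","side"):
    s=snap(n,n+".png"); print(n,s["C"],s["fx"],s["Rc"].tolist())
st=ctrl.read_state(); print(st, ctrl.grasp_offset)
E
```

```text
top [0.37117263 0.12480132 1.0040964 ] 381.8235846786903 [[-0.14129405675207665, -0.9690630321651746, 0.2023680538459032], [-0.9899534021342429, 0.13940596284234508, -0.023627084602984495], [-0.005315179148328359, -0.20367331002081768, -0.9790244795998643]]
side [-0.20497001 -0.76142706  1.12748995] 536.2233830812892 [[0.7578050654382714, -0.4319153256597665, 0.48906097192100173], [-0.6523274598347857, -0.4852566277821082, 0.5822326771480899], [-0.01415513834594939, -0.7602467735240671, -0.6494801578221253]]
{'t': 0.1, 'qpos': array([ 1.02968708e+00,  2.63513668e-01, -4.88585800e-02,  1.25939380e+00,
        1.55420958e-05,  1.41547469e+00]), 'dq': array([-0.00113435, -0.0014204 ,  0.00158016, -0.00169141,  0.00125857,
       -0.00057987]), 'effort': array([ 4.55695437e-03, -6.38580608e+01,  3.85060751e+01,  1.00059606e-02,
        1.54888079e-05, -3.44399496e-05]), 'eef_pos': array([0.19744065, 0.48620572, 0.23085865]), 'eef_rot': array([[-9.26502307e-01,  3.76288735e-01, -5.12810673e-04],
       [ 3.76289049e-01,  9.26501956e-01, -8.23176026e-04],
       [ 1.65368225e-04, -9.55639528e-04, -9.99999530e-01]]), 'contact_force': array([ 0.1758409 ,  0.12916672, -0.40621311]), 'torque': array([ 0.00181187, -0.05388758, -0.05697289]), 'grasp_force': 0.0, 'grip_width': 0.08571399399616828} 0.0187
```

View pics/top.png

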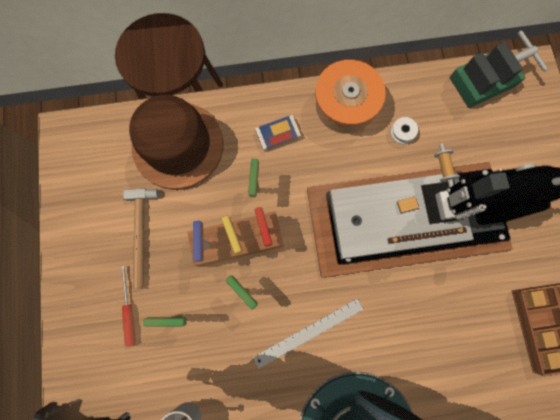

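View pics/side.png

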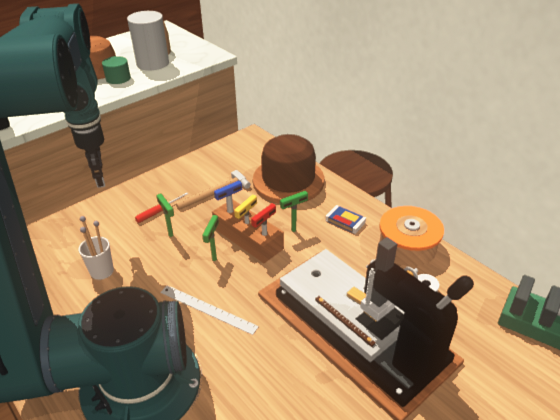

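The top view shows the stand with keys: blue (197,241), yellow (231,234), red (263,227). The press is at the right with its recess at (356,220). The green keys at (254,178), (240,292) and (164,322) are decoys.

```bash
python3 - <<'E'
from h import *
def comp(m,roi):
    x0,y0,x1,y1=roi; M=np.zeros_like(m);M[y0:y1,x0:x1]=m[y0:y1,x0:x1]
    n,l,s,c=cv2.connectedComponentsWithStats(M); k=1+np.argmax(s[1:,4]); return (l==k).astype(np.uint8)
S={n:snap(n) for n in("top","side")}
for n,roi in(("top",(245,200,280,255)),("side",(245,195,285,230))):
    s=S[n]; h=cv2.cvtColor(s["frame"],cv2.COLOR_RGB2HSV)
    m=(((h[...,0]<5)|(h[...,0]>174))&(h[...,1]>170)&(h[...,2]>90)).astype(np.uint8)
    c=comp(m,roi); r=cv2.minAreaRect(cv2.findNonZero(c)); s["c"]=r[0]
    print(n,c.sum(),r); b=cv2.boxPoints(r)
    print([ray(s,*p,.148).round(3) for p in b], ray(s,*r[0],.145))
# triangulate handle centre
A=[];B=[]
for s in S.values():
    d=s["Rc"]@np.array([(s["c"][0]-s["cx"])/s["fx"],(s["c"][1]-s["cy"])/s["fy"],1]);d/=np.linalg.norm(d);P=np.eye(3)-np.outer(d,d);A.append(P);B.append(P@s["C"])
print("tri",np.linalg.solve(sum(A),sum(B)))
s=S["top"]; h=cv2.cvtColor(s["frame"],cv2.COLOR_RGB2HSV)
m=((h[...,1]<60)&(h[...,2]>120)).astype(np.uint8)
c=comp(m,(315,165,480,275)); cs=max(cv2.findContours(c,0,2)[0],key=cv2.contourArea)
r=cv2.minAreaRect(cs); print("bed",r)
for p in cv2.boxPoints(r): print(p,ray(s,*p,.084))
w=s["frame"][205:235,342:370]; g=(cv2.cvtColor(w,cv2.COLOR_RGB2GRAY)<110).astype(np.uint8)
mm=cv2.moments(g,True); u,v=mm["m10"]/mm["m00"]+342,mm["m01"]/mm["m00"]+205; print("recess",u,v,mm["m00"],ray(s,u,v,.081))
big=cv2.resize(s["frame"][160:280,185:525],None,fx=2.35,fy=2.35,interpolation=2); cv2.imwrite("pics/c1.png",big[...,::-1])
E
```

```text
top 231 ((263.32354736328125, 226.29417419433594), (37.593021392822266, 6.790997505187988), 75.96376037597656)
[array([0.551, 0.164, 0.148]), array([0.553, 0.148, 0.148]), array([0.467, 0.139, 0.148]), array([0.465, 0.154, 0.148])] [0.50894172 0.15152886 0.145     ]
side 207 ((263.5405578613281, 214.75677490234375), (9.532305717468262, 29.526901245117188), 54.46232223510742)
[array([0.461, 0.153, 0.148]), array([0.561, 0.166, 0.148]), array([0.55 , 0.129, 0.148]), array([0.453, 0.118, 0.148])] [0.50728584 0.14407952 0.145     ]
tri [0.51116584 0.15106729 0.1380084 ]
bed ((400.9883728027344, 214.4323272705078), (72.17626190185547, 132.30833435058594), 80.23332214355469)
[329.67114 190.08939] [ 0.58532479 -0.02156129  0.084     ]
[460.0619  167.64508] [ 0.59593151 -0.35468902  0.084     ]
[472.3056  238.77527] [ 0.4169039  -0.34171332  0.084     ]
[341.91486 261.21957] [ 0.40849982 -0.02129821  0.084     ]
recess 356.1666666666667 220.09722222222223 72.0 [ 0.5020905  -0.07358404  0.081     ]
```

View pics/c1.png

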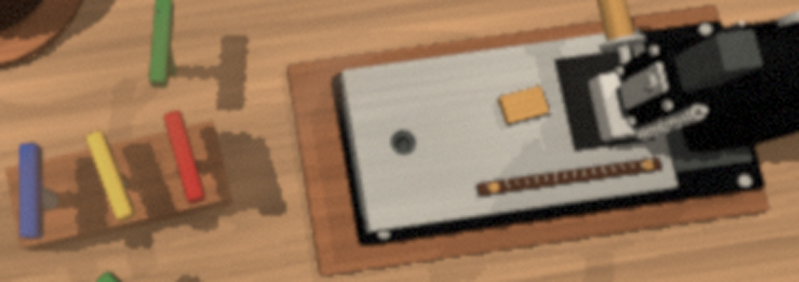

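Emit:
servo_tool:
  deltas:
    - [0, 0, -0.3, -1.5, -0.7, -1.6, 90]
    - [0, 0, -0.8, -3.3, -1.5, -1.6, 90]
    - [0, 0, -1.2, -5.1, -2.3, -1.6, 90]
    - [0, 0, -1.6, -6.9, -3.2, -1.6, 90]
    - [0, 0, -2.0, -8.7, -4.0, -1.6, 90]
    - [0, 0, -2.4, -10.5, -4.8, -1.6, 90]
    - [0, 0, -2.8, -12.3, -5.7, -1.6, 90]
    - [0, 0, -3.2, -14.1, -6.5, -1.6, 90]
    - [0, 0, -3.55, -15.8, -7.3, -1.6, 90]
    - [0, 0, -3.55, -16.64, -7.7, -1.6, 90]
    - [0, 0, -3.55, -16.64, -7.7, -1.6, 90]
    - [0, 0, -3.55, -16.64, -7.7, -1.6, 90]

```text
t: 1.4
eef_pos: [0.5105, 0.1513, 0.271]
eef_rot: [[-0.994, -0.109, -0.001], [-0.109, 0.994, 0.0], [0.001, 0.0, -1.0]]
contact_force: [-0.9, -0.4, -0.2]
grip_width: 0.0551
grasp_force: 0.0
```

```bash
python3 - <<'E'
from h import *
st=ctrl.read_state(); print(st["eef_pos"],st["eef_rot"].round(3).tolist(),st["qpos"].round(3),st["grip_width"])
s=snap("wrist","w1.png"); print(s["C"],s["Rc"].round(3).tolist(),s["fx"])
h=cv2.cvtColor(s["frame"],cv2.COLOR_RGB2HSV)
m=(((h[...,0]<5)|(h[...,0]>174))&(h[...,1]>170)&(h[...,2]>90)).astype(np.uint8)
n,l,t,c=cv2.connectedComponentsWithStats(m); k=1+np.argmax(t[1:,4])
r=cv2.minAreaRect(cv2.findNonZero((l==k).astype(np.uint8))); print(t[k],r,[ray(s,*p,.153).round(4).tolist() for p in cv2.boxPoints(r)])
E
```

```text
[0.51049119 0.15128086 0.27099686] [[-0.994, -0.109, -0.001], [-0.109, 0.994, 0.0], [0.001, 0.0, -1.0]] [0.135 0.268 0.066 1.37  0.    0.026] 0.05508679114325329
[0.43167185 0.14321849 0.41396025] [[-0.109, 0.946, 0.306], [0.994, 0.104, 0.034], [0.0, 0.308, -0.952]] 310.24741656165855
[268 154  20  75 977] ((278.1062316894531, 191.15574645996094), (73.86094665527344, 18.02558708190918), 87.70938873291016) [[0.4673, 0.1392, 0.153], [0.465, 0.154, 0.153], [0.5301, 0.1644, 0.153], [0.5326, 0.1484, 0.153]]
```

View pics/w1.png

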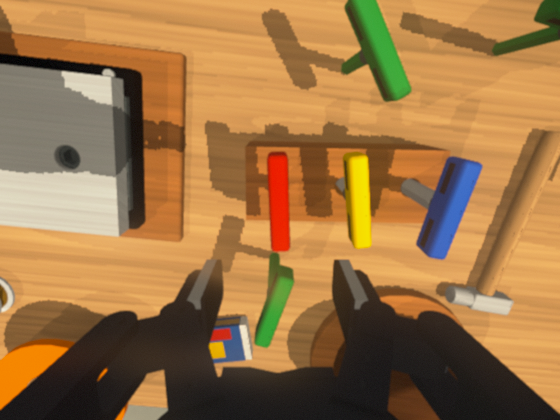

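The wrist view shows the red handle spanning (278,153)–(280,250), the recess at (67,157) and the bed's free edge near x≈120. I'll refine the handle axis and the press yaw.

```bash
python3 - <<'E'
from h import *
s=snap("wrist"); f=s["frame"]
h=cv2.cvtColor(f,cv2.COLOR_RGB2HSV)
m=(((h[...,0]<6)|(h[...,0]>172))&(h[...,1]>190)&(h[...,2]>80)).astype(np.uint8); m[:,:240]=0;m[:,320:]=0;m[260:]=0
P=[]
for v in range(150,256,1):
    u=np.flatnonzero(m[v])
    if len(u)>8: P.append([v,u.min(),u.max()])
P=np.array(P); print(P[::8].tolist(),P[-1])
W=np.array([ray(s,(a+b+0)/2,v,.153)[:2] for v,a,b in P]); q=np.polyfit(W[:,0],W[:,1],1); print("key axis",np.degrees(np.arctan(q[0])),W[0],W[-1],np.polyval(q,.51))
g=cv2.cvtColor(f,cv2.COLOR_RGB2GRAY)
# bed free edge: strongest bright->dark transition per row
E=[]
for v in range(85,225):
    d=g[v,100:150].astype(int); b=d[4:]-d[:-4]; E.append([100+np.argmin(b)+2,v,b.min()])
E=np.array(E);print(E[::12].tolist())
E2=[]
for v in range(60,235):
    r=f[v,150:200].astype(int); sat=r[:,0]-r[:,2]; d=g[v,150:200].astype(int); b=d[4:]-d[:-4]; E2.append([150+np.argmax(b)+2,v])
E2=np.array(E2);print(E2[::15].tolist())
for e,z in((E,.084),(E2,.02)):
    w=np.array([ray(s,a[0],a[1],z)[:2] for a in e]); l=cv2.fitLine(w.astype(np.float32),cv2.DIST_HUBER,0,1e-4,1e-4).ravel(); print(l,np.degrees(np.arctan2(l[1],l[0])))
w=g[135:180,45:92]; cv2.imwrite("pics/rc.png",cv2.resize(f[60:250,0:250],None,fx=3,fy=3,interpolation=2)[...,::-1])
E
```

```text
[[154, 269, 282], [162, 267, 285], [170, 268, 285], [178, 269, 286], [186, 268, 286], [194, 269, 286], [202, 269, 286], [210, 270, 286], [218, 270, 287], [226, 270, 287], [234, 271, 287], [242, 271, 287], [250, 273, 284]] [250 273 284]
key axis 8.219864347415445 [0.46573362 0.14613268] [0.55274829 0.15842787] 0.1530765748960343
[[122, 85, -100], [111, 97, -88], [111, 109, -51], [112, 121, -54], [113, 133, -56], [113, 145, -54], [114, 157, -56], [115, 169, -56], [115, 181, -90], [116, 193, -91], [117, 205, -93], [117, 217, -92]]
[[186, 60], [186, 75], [186, 90], [185, 105], [185, 120], [185, 135], [184, 150], [184, 165], [184, 180], [184, 195], [183, 210], [183, 225]]
[ 0.99999815 -0.00193357  0.50271386 -0.02283574] -0.110785455
[1.0000000e+00 3.1103725e-06 5.0027776e-01 3.3160388e-02] 0.00017821121
```

View pics/rc.png

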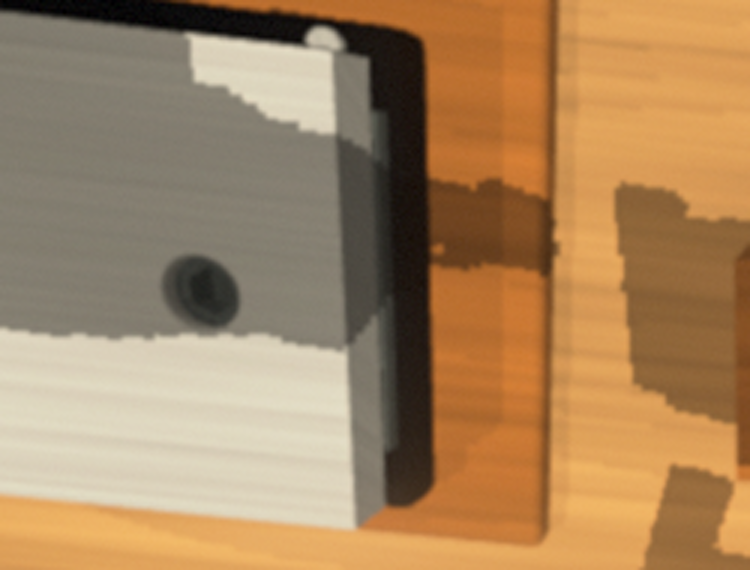

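The crop shows the recess clearly, with the darker hex socket in it (centre around (205,292) of the crop, i.e. pixel (68,157)). I'll take one closer look at it before picking up the key.

Emit:
servo_tool:
  deltas:
    - [0, 0, 0, 0.1, -1.5, 0, 90]
    - [0, 0, 0, 0.3, -3.5, 0, 90]
    - [0, 0, 0, 0.4, -5.5, 1, 90]
    - [0, 0, 0, 0.6, -7.5, 2.5, 90]
    - [0, 0, 0, 0.7, -9, 3.8, 90]
    - [0, 0, 0, 0.7, -9, 4.8, 90]
    - [0, 0, 0, 0.7, -9, 4.8, 90]
    - [0, 0, 0, 0.7, -9, 4.8, 90]

```text
t: 2.3
eef_pos: [0.5175, -0.073, 0.1519]
eef_rot: [[-0.994, -0.11, -0.001], [-0.11, 0.994, 0.0], [0.0, 0.0, -1.0]]
contact_force: [-0.0, 0.1, 1.1]
grip_width: 0.0552
grasp_force: 0.0
```

```bash
python3 - <<'E'
from h import *
s=snap("wrist"); f=s["frame"]; u,v=proj(s,[.502,-.0736,.08]); print(u,v,s["C"])
u0,v0=int(u)-60,int(v)-45; print(u0,v0)
c=f[v0:v0+90,u0:u0+120]; big=cv2.resize(c,None,fx=6,fy=6,interpolation=2)
big=np.clip((big.astype(float)-big.min())*1.5,0,255).astype(np.uint8)
cv2.imwrite("pics/rc2.png",big[...,::-1]); np.save("f2.npy",f)
E
```

```text
277.8371512781203 203.3735845638082 [ 0.43869154 -0.08126853  0.29486808]
217 158
```

View pics/rc2.png

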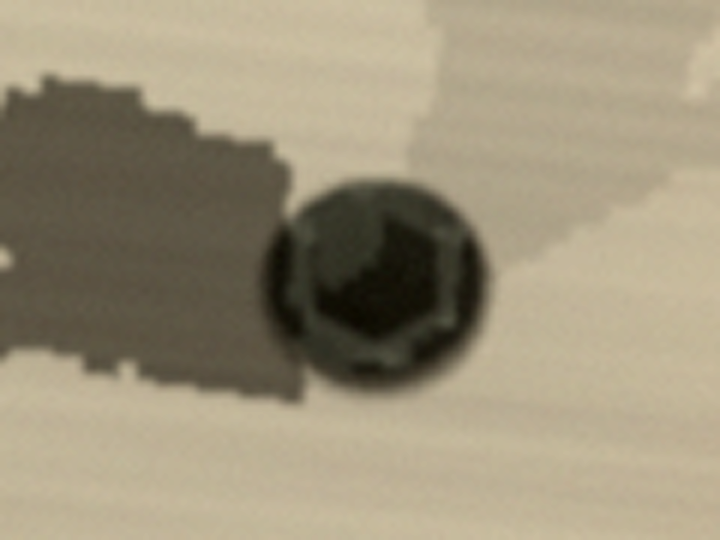

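The view shows the round recess (crop centre ≈(377,285)) with the hex socket inside. Its right flat is near-vertical from (435,237) to (437,305), with a bottom vertex at (380,340). I'll cast those onto the head's plane.

```bash
python3 - <<'E'
from h import *
s=snap("wrist"); f=s["frame"]; g=cv2.cvtColor(f,cv2.COLOR_RGB2GRAY); o=np.array([217,158])
V=np.array([(435,237),(437,305),(380,340),(317,303)])/6+o-.4
W=np.array([ray(s,*p,.078)[:2] for p in V]); print(W.round(4).tolist())
e=np.diff(W,axis=0); ang=np.degrees(np.arctan2(e[:,1],e[:,0])); print("edge normals mod60",(ang+90)%60,"len",np.linalg.norm(e,axis=1))
print("centre by vertices 0,3:",(W[0]+W[3])/2)
# recess rim: dark blob
m=(g<62).astype(np.uint8); m[:170]=0;m[230:]=0;m[:,:255]=0;m[:,305:]=0
for th in(35,45,55,65):
    mm=m*(g<th); n,l,t,c=cv2.connectedComponentsWithStats(mm.astype(np.uint8)); k=1+np.argmax(t[1:,4]); cc=max(cv2.findContours((l==k).astype(np.uint8),0,1)[0],key=cv2.contourArea)
    w=np.array([ray(s,*p[0],.084)[:2] for p in cc]).astype(np.float32); (c0,r0)=cv2.minEnclosingCircle(w); h6=np.array([ray(s,*p[0],.078)[:2] for p in cc]); print(th,t[k],c0,r0)
w=None
# recess lower/right rim vs bright bed
P=[]
c=ray(s,*proj(s,[.502,-.0745,.084]),.084)
for a in np.radians(np.arange(0,360,5)):
    pr=[]
    for r in np.arange(.009,.018,.0002):
        u,v=proj(s,[.5025+r*np.cos(a),-.0745+r*np.sin(a),.084]); pr.append(cv2.getRectSubPix(g,(1,1),(u,v))[0,0])
    pr=np.array(pr,float); d=pr[5:]-pr[:-5]; i=d.argmax()
    if d[i]>25: P.append([.5025+(.009+.0002*(i+2.5))*np.cos(a),-.0745+(.009+.0002*(i+2.5))*np.sin(a)])
P=np.array(P); A=np.c_[2*P,np.ones(len(P))]; x=np.linalg.lstsq(A,(P**2).sum(1),rcond=None)[0]; print("rim",len(P),x[:2],np.sqrt(x[2]+x[0]**2+x[1]**2))
st=ctrl.read_state(); print(st["qpos"].round(3))
E
```

```text
[[0.498, -0.0658], [0.5066, -0.0645], [0.5118, -0.071], [0.5079, -0.0792]]
edge normals mod60 [38.71778749 39.40399623 34.66860805] len [0.00864682 0.00831512 0.00909287]
centre by vertices 0,3: [ 0.50297377 -0.07250714]Traceback (most recent call last):
  File "<stdin>", line 10, in <module>
    return _wrapfunc(a, 'argmax', axis=axis, out=out, **kwds)
    return bound(*args, **kwds)
ValueError: attempt to get argmax of an empty sequence
```

```bash
python3 - <<'E'
from h import *
s=snap("wrist"); g=cv2.cvtColor(s["frame"],cv2.COLOR_RGB2GRAY); c=np.array([.503,-.073])
for it in range(3):
    P=[]
    for a in np.radians(np.arange(0,360,5)):
        R=np.arange(.009,.018,.0002)
        pr=np.array([cv2.getRectSubPix(g,(1,1),proj(s,[c[0]+r*np.cos(a),c[1]+r*np.sin(a),.084]))[0,0] for r in R],float); d=pr[5:]-pr[:-5]; i=d.argmax()
        if d[i]>20: P.append(c+(R[i]+.0005)*np.array([np.cos(a),np.sin(a)]))
    P=np.array(P); x=np.linalg.lstsq(np.c_[2*P,np.ones(len(P))],(P**2).sum(1),rcond=None)[0]; c=x[:2]; print("rim",len(P),c,np.sqrt(x[2]+c@c))
st=ctrl.read_state(); print(st["eef_pos"],st["qpos"].round(3))
E
```

```text
rim 57 [ 0.50266459 -0.07310602] 0.013357456312179621
rim 56 [ 0.50250559 -0.07279475] 0.013200662288698777
rim 58 [ 0.50247126 -0.07277051] 0.013207145106280608
[ 0.51866711 -0.07300218  0.15303038] [-0.296  0.296 -0.219  1.053  0.    -0.407]
```

Emit:
servo_tool:
  deltas:
    - [0, 0, 0, 0, 0, -2, 90]
    - [0, 0, 0, 0, 1, -4, 90]
    - [0, 0, 0, -0.2, 3, -4, 90]
    - [0, 0, -0.15, -0.4, 5, -4, 90]
    - [0, 0, -0.15, -0.5, 7, -4, 90]
    - [0, 0, -0.15, -0.6, 8.98, -4, 90]
    - [0, 0, -0.15, -0.6, 8.98, -4, 90]
    - [0, 0, -0.15, -0.6, 8.98, -4, 90]
    - [0, 0, -0.15, -0.6, 8.98, -4, 90]

```text
t: 3.35
eef_pos: [0.5082, 0.1506, 0.252]
eef_rot: [[-0.991, -0.131, 0.001], [-0.131, 0.991, -0.0], [-0.001, -0.0, -1.0]]
contact_force: [0.1, -0.3, -0.0]
grip_width: 0.0554
grasp_force: 0.0
```

Emit:
servo_tool:
  deltas:
    - [0, 0, 0, -0.04, 0.04, 1.5, 90]
    - [0, 0, 0, -0.04, 0.04, 3, 90]
    - [0, 0, 0, -0.04, 0.04, 4.3, 90]
    - [0, 0, 0, -0.04, 0.04, 5.28, 90]
    - [0, 0, 0, -0.04, 0.04, 5.28, 90]
    - [0, 0, 0, -0.04, 0.04, 5.28, 150]
    - [0, 0, 0, -0.04, 0.04, 5.28, 190]
    - [0, 0, 0, -0.04, 0.04, 5.28, 255]
    - [0, 0, 0, -0.04, 0.04, 5.28, 255]
    - [0, 0, 0, -0.04, 0.04, 5.28, 255]
    - [0, 0, 0, -0.04, 0.04, 5.28, 255]
    - [0, 0, 0, -0.04, 0.04, 5.28, 255]

```text
t: 4.55
eef_pos: [0.5099, 0.1519, 0.1209]
eef_rot: [[-0.991, -0.13, 0.003], [-0.13, 0.991, 0.0], [-0.003, -0.0, -1.0]]
contact_force: [-1.0, -0.3, 6.4]
grip_width: 0.0172
grasp_force: 58.4
```

Emit:
servo_tool:
  deltas:
    - [0, 0, 0, 0, 0, -0.5, 255]
    - [0, 0, 0, 0, 0, -1.3, 255]
    - [0, 0, 0, 0, 0, -2.3, 255]
    - [0, 0, 0, 0, 0, -3.3, 255]
    - [0, 0, 0, 0, 0, -4.3, 255]
    - [0, 0, 0, 0, 0, -4.3, 255]
    - [0, 0, 0, 0, 0, -4.3, 255]
    - [0, 0, 0, 0, 0, -4.3, 255]

```text
t: 5.35
eef_pos: [0.5086, 0.1518, 0.2261]
eef_rot: [[-0.991, -0.13, -0.001], [-0.13, 0.991, -0.0], [0.001, -0.0, -1.0]]
contact_force: [-0.5, 1.0, -2.3]
grip_width: 0.017
grasp_force: 58.8
```

```bash
python3 - <<'E'
from h import *
st=ctrl.read_state(); print(st["eef_pos"],st["qpos"].round(3),st["contact_force"],st["torque"])
a=snap("wrist"); b=snap("side"); p=np.array(st["eef_pos"]); 
print("proj tip wrist",proj(a,[p[0],p[1],p[2]-.106]),"side",proj(b,[p[0],p[1],p[2]-.106]))
u,v=map(int,proj(b,[p[0],p[1],p[2]-.06])); c=b["frame"][v-60:v+60,u-70:u+70]
c=cv2.resize(c,(490,420),interpolation=2); print("side crop origin",u-70,v-60,"x3.5")
cv2.imwrite("pics/l1.png",np.hstack([cv2.resize(a["frame"],(300,225)),c[:225,:490]])[...,::-1]) if 0 else cv2.imwrite("pics/l1.png",c[...,::-1])
np.save("wl.npy",a["frame"])
E
```

```text
[0.50862292 0.15177852 0.22609681] [ 0.136  0.275 -0.045  1.251 -0.     0.006] [-0.49178083  0.97077022 -2.33763772] [-0.0096068   0.03027781 -0.02241048]
proj tip wrist (np.float64(276.4143165672215), np.float64(209.5451885980671)) side (np.float64(262.4453120424127), np.float64(219.8642765035766))
side crop origin 191 147 x3.5
```

View pics/l1.png

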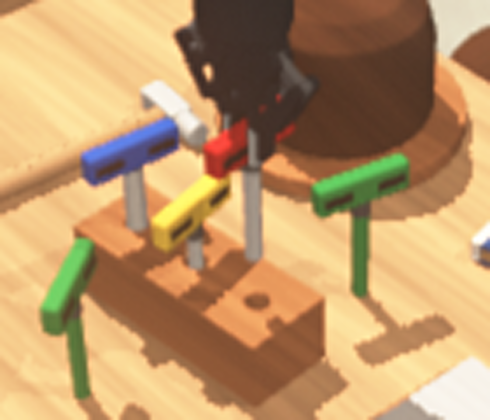

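The side crop shows the red key held upright, its tip at crop (254,258) = pixel (263.6,220.7), about 1 px from prediction. The emptied hole is at (257,300). I'll check the tip offset in the wrist view.

```bash
python3 - <<'E'
from h import *
f=np.load("wl.npy")[150:285,200:360]; cv2.imwrite("pics/l2.png",cv2.resize(f,None,fx=4.4,fy=4.4,interpolation=2)[...,::-1])
E
```

```text
(no output)
```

View pics/l2.png

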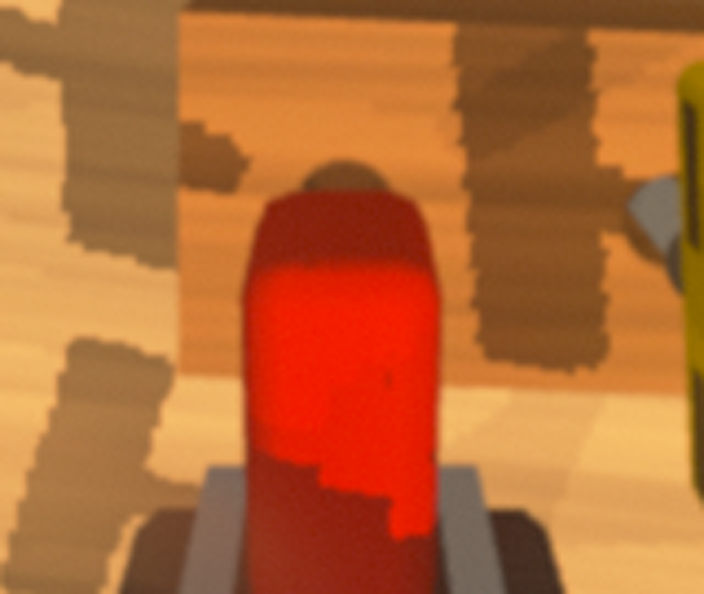

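Emit:
servo_tool:
  deltas:
    - [0, 0, -0.3, 0.1, -0.7, 0, 255]
    - [0, 0, -0.8, 0.3, -2, 0, 255]
    - [0, 0, -1.4, 0.5, -3.5, 0, 255]
    - [0, 0, -2.0, 0.8, -5, 0, 255]
    - [0, 0, -2.6, 1.0, -6.5, 0, 255]
    - [0, 0, -3.2, 1.3, -7.9, 0, 255]
    - [0, 0, -3.75, 1.45, -8.7, 0.3, 255]
    - [0, 0, -3.75, 1.45, -8.9, 0.8, 255]
    - [0, 0, -3.75, 1.45, -8.9, 0.8, 255]
    - [0, 0, -3.75, 1.45, -8.9, 0.8, 255]
    - [0, 0, -3.75, 1.45, -8.9, 0.8, 255]

```text
t: 6.55
eef_pos: [0.5022, -0.0729, 0.2072]
eef_rot: [[-0.793, -0.609, 0.0], [-0.609, 0.793, 0.0], [-0.0, -0.0, -1.0]]
contact_force: [0.3, 0.1, -1.4]
grip_width: 0.0173
grasp_force: 58.8
```

```bash
cat > st.py <<'E'
from h import *
st=ctrl.read_state(); R=np.array(st["eef_rot"]); p=np.array(st["eef_pos"])
k=p-.0013*R[:,0]+.106*R[:,2]
print("t",round(st["t"],2),"tcp",p.round(4),"yaw_y",np.degrees(np.arctan2(R[1,1],R[0,1])).round(2),"tilt",R[:2,2].round(4),"tip",k.round(4),"F",st["contact_force"].round(2),"M",st["torque"].round(3),"q",st["qpos"].round(2),st["grip_width"])
d=np.array([.5027,-.0727,.084])-k; print("to bolt in tool units",(R.T@d/.025).round(3))
E
python3 st.py
```

```text
t 6.55 tcp [ 0.5022 -0.0729  0.2072] yaw_y 127.53 tilt [0.0003 0.    ] tip [ 0.5033 -0.0721  0.1012] F [ 0.29  0.15 -1.42] M [-0.032 -0.017 -0.009] q [-0.3   0.24 -0.14  1.18  0.   -0.96] 0.0172875051099748
to bolt in tool units [ 0.032 -0.005  0.686]
```

Emit:
servo_tool:
  deltas:
    - [0, 0, 0, 0.03, 0, 0.3, 255]
    - [0, 0, 0, 0.03, 0, 0.6, 255]
    - [0, 0, 0, 0.03, 0, 0.75, 255]
    - [0, 0, 0, 0.03, 0, 0.84, 255]
    - [0, 0, 0, 0.03, 0, 0.9, 255]
    - [0, 0, 0, 0.03, 0, 0.94, 255]
    - [0, 0, 0, 0.03, 0, 0.94, 255]
    - [0, 0, 0, 0.03, 0, 0.94, 255]

```text
t: 7.35
eef_pos: [0.5016, -0.074, 0.1834]
eef_rot: [[-0.793, -0.609, 0.0], [-0.609, 0.793, -0.0], [-0.0, -0.0, -1.0]]
contact_force: [0.8, 0.5, -1.5]
grip_width: 0.0174
grasp_force: 59.0
```

```bash
python3 st.py
```

```text
t 7.35 tcp [ 0.5016 -0.074   0.1834] yaw_y 127.49 tilt [ 0.0002 -0.0001] tip [ 0.5026 -0.0732  0.0774] F [ 0.83  0.53 -1.53] M [-0.002 -0.02   0.021] q [-0.31  0.25 -0.2   1.12 -0.   -0.96] 0.01744889378623145
to bolt in tool units [-0.015  0.013 -0.263]
```

Inside the recess with no vertical load. I'll continue down gently.

Emit:
servo_tool:
  deltas:
    - [0, 0, 0, 0, 0, 0.03, 255]
    - [0, 0, 0, 0, 0, 0.06, 255]
    - [0, 0, 0, 0, 0, 0.09, 255]
    - [0, 0, 0, 0, 0, 0.09, 255]

```text
t: 7.75
eef_pos: [0.5015, -0.074, 0.181]
eef_rot: [[-0.793, -0.609, 0.0], [-0.609, 0.793, -0.0], [0.0, -0.0, -1.0]]
contact_force: [1.1, -1.4, -3.3]
grip_width: 0.0171
grasp_force: 58.9
```

```bash
python3 st.py
```

```text
t 7.75 tcp [ 0.5015 -0.074   0.181 ] yaw_y 127.49 tilt [ 0.     -0.0001] tip [ 0.5025 -0.0732  0.075 ] F [ 1.11 -1.43 -3.34] M [-0.127 -0.218  0.03 ] q [-0.31  0.25 -0.2   1.12 -0.   -0.96] 0.01708313196350994
to bolt in tool units [-0.017  0.011 -0.362]
```

Emit:
servo_tool:
  deltas:
    - [0, 0, 0, 0, 0, 0.03, 255]
    - [0, 0, 0, 0, 0, 0.06, 255]
    - [0, 0, 0, 0, 0, 0.08, 255]
    - [0, 0, 0, 0, 0, 0.08, 255]

```text
t: 8.15
eef_pos: [0.5015, -0.074, 0.179]
eef_rot: [[-0.793, -0.609, 0.0], [-0.609, 0.793, -0.0], [0.0, -0.0, -1.0]]
contact_force: [1.0, -0.8, -2.1]
grip_width: 0.0172
grasp_force: 58.9
```

```bash
python3 st.py
```

```text
t 8.15 tcp [ 0.5015 -0.074   0.179 ] yaw_y 127.49 tilt [ 0.     -0.0001] tip [ 0.5025 -0.0732  0.073 ] F [ 1.02 -0.81 -2.14] M [-0.172 -0.265 -0.025] q [-0.31  0.25 -0.2   1.11 -0.   -0.96] 0.017201956737550674
to bolt in tool units [-0.017  0.011 -0.441]
```

Emit:
servo_tool:
  deltas:
    - [0, 0, 0, 0, 0, 0.04, 255]
    - [0, 0, 0, 0, 0, 0.08, 255]
    - [0, 0, 0, 0, 0, 0.12, 255]
    - [0, 0, 0, 0, 0, 0.16, 255]
    - [0, 0, 0, 0, 0, 0.2, 255]
    - [0, 0, 0, 0, 0, 0.2, 255]

```text
t: 8.75
eef_pos: [0.5015, -0.0739, 0.1739]
eef_rot: [[-0.793, -0.609, -0.0], [-0.609, 0.793, -0.0], [0.0, 0.0, -1.0]]
contact_force: [1.4, -1.2, -3.2]
grip_width: 0.0172
grasp_force: 58.8
```

```bash
python3 st.py
```

```text
t 8.75 tcp [ 0.5015 -0.0739  0.1739] yaw_y 127.5 tilt [-0.0001 -0.    ] tip [ 0.5025 -0.0732  0.0679] F [ 1.44 -1.2  -3.24] M [-0.309 -0.441  0.039] q [-0.31  0.26 -0.22  1.1  -0.   -0.96] 0.01723852934544756
to bolt in tool units [-0.018  0.009 -0.644]
```

Emit:
servo_tool:
  deltas:
    - [0, 0, 0.5, 0, 0.004, 0, 255]
    - [0, 0, 1.0, 0, 0.007, 0, 255]
    - [0, 0, 1.5, -0.001, 0.011, 0, 255]
    - [0, 0, 2.0, -0.002, 0.014, 0, 255]
    - [0, 0, 2.5, -0.003, 0.018, 0, 255]
    - [0, 0, 3.0, -0.0045, 0.021, 0, 255]
    - [0, 0, 3.5, -0.006, 0.024, 0, 255]
    - [0, 0, 4.0, -0.008, 0.028, 0, 255]
    - [0, 0, 4.5, -0.01, 0.031, 0, 255]
    - [0, 0, 4.5, -0.01, 0.031, 0, 255]

```text
t: 9.75
eef_pos: [0.5012, -0.0733, 0.1741]
eef_rot: [[-1.0, -0.025, 0.0], [-0.025, 1.0, -0.0], [-0.0, -0.0, -1.0]]
contact_force: [2.0, -1.5, -1.4]
grip_width: 0.0172
grasp_force: 59.0
```

```bash
python3 st.py
```

```text
t 9.75 tcp [ 0.5012 -0.0733  0.1741] yaw_y 91.43 tilt [ 0.0001 -0.0004] tip [ 0.5026 -0.0733  0.0681] F [ 1.97 -1.51 -1.37] M [-0.612 -0.358  0.045] q [-0.31  0.26 -0.22  1.1  -0.   -0.33] 0.017238687418262757
to bolt in tool units [-0.006  0.025 -0.637]
```

Emit:
servo_tool:
  deltas:
    - [0, 0, 0.5, -0.008, 0, 0, 255]
    - [0, 0, 1.0, -0.016, -0.005, 0, 255]
    - [0, 0, 1.5, -0.017, -0.001, 0, 255]
    - [0, 0, 2.0, -0.018, 0.002, 0, 255]
    - [0, 0, 2.5, -0.019, 0.006, 0, 255]
    - [0, 0, 3.0, -0.02, 0.009, 0, 255]
    - [0, 0, 3.5, -0.022, 0.012, 0, 255]
    - [0, 0, 4.0, -0.024, 0.016, 0, 255]
    - [0, 0, 4.5, -0.026, 0.019, 0, 255]
    - [0, 0, 5.0, -0.028, 0.021, 0, 255]
    - [0, 0, 5.5, -0.031, 0.024, 0, 255]
    - [0, 0, 6.0, -0.033, 0.027, 0, 255]

```text
t: 10.95
eef_pos: [0.5018, -0.0723, 0.174]
eef_rot: [[-0.688, 0.726, -0.0], [0.726, 0.688, 0.0], [0.0, -0.0, -1.0]]
contact_force: [-0.3, 0.3, -0.6]
grip_width: 0.0171
grasp_force: 59.3
```

```bash
python3 st.py
```

```text
t 10.95 tcp [ 0.5018 -0.0723  0.174 ] yaw_y 43.47 tilt [-0.0004  0.0002] tip [ 0.5026 -0.0733  0.068 ] F [-0.27  0.31 -0.56] M [-0.192  0.08   0.097] q [-0.3   0.26 -0.21  1.1   0.    0.51] 0.01708719883154111
to bolt in tool units [ 0.015  0.017 -0.638]
```

Emit:
servo_tool:
  deltas:
    - [0, 0, 0.5, 0, 0.004, 0, 255]
    - [0, 0, 1.0, 0, 0.007, 0, 255]
    - [0, 0, 1.5, -0.001, 0.011, 0, 255]
    - [0, 0, 2.0, -0.002, 0.014, 0, 255]
    - [0, 0, 2.5, -0.003, 0.018, 0, 255]
    - [0, 0, 3.0, -0.0045, 0.021, 0, 255]
    - [0, 0, 3.5, -0.006, 0.024, 0, 255]
    - [0, 0, 4.0, -0.008, 0.028, 0, 255]
    - [0, 0, 4.5, -0.01, 0.031, 0, 255]
    - [0, 0, 5.0, -0.012, 0.033, 0, 255]
    - [0, 0, 5.5, -0.015, 0.036, 0, 255]

```text
t: 12.05
eef_pos: [0.5027, -0.0719, 0.1741]
eef_rot: [[0.009, 1.0, -0.0], [1.0, -0.009, 0.0], [0.0, -0.0, -1.0]]
contact_force: [-0.2, 0.5, -1.2]
grip_width: 0.0174
grasp_force: 59.3
```

```bash
python3 st.py
```

```text
t 12.05 tcp [ 0.5027 -0.0719  0.1741] yaw_y -0.52 tilt [-0.0003  0.0005] tip [ 0.5027 -0.0731  0.0681] F [-0.18  0.49 -1.23] M [0.095 0.103 0.105] q [-0.3   0.26 -0.21  1.1   0.    1.28] 0.01737958789881678
to bolt in tool units [ 0.018  0.001 -0.637]
```

Emit:
servo_tool:
  deltas:
    - [0, 0, 0.3, 0, 0.002, 0, 255]
    - [0, 0, 0.6, 0, 0.004, 0, 255]
    - [0, 0, 0.9, 0, 0.006, 0, 255]
    - [0, 0, 1.2, 0, 0.008, 0, 255]
    - [0, 0, 1.5, -0.001, 0.011, 0, 255]
    - [0, 0, 1.5, -0.001, 0.011, 0, 255]

```text
t: 12.65
eef_pos: [0.503, -0.0719, 0.174]
eef_rot: [[0.215, 0.977, -0.0], [0.977, -0.215, 0.0], [0.0, -0.0, -1.0]]
contact_force: [-0.9, 0.6, 0.9]
grip_width: 0.0173
grasp_force: 59.3
```

```bash
python3 st.py
```

```text
t 12.65 tcp [ 0.503  -0.0719  0.174 ] yaw_y -12.43 tilt [-0.0003  0.0005] tip [ 0.5027 -0.0731  0.068 ] F [-0.87  0.57  0.9 ] M [0.18  0.156 0.03 ] q [-0.3   0.26 -0.21  1.1   0.    1.48] 0.01728066458461258
to bolt in tool units [ 0.017 -0.003 -0.639]
```

Emit:
servo_tool:
  deltas:
    - [0, 0, 0.2, 0, 0.001, 0, 255]
    - [0, 0, 0.4, 0, 0.003, 0, 255]
    - [0, 0, 0.6, 0, 0.004, 0, 255]
    - [0, 0, 0.75, 0, 0.005, 0, 255]

```text
t: 13.05
eef_pos: [0.5032, -0.072, 0.174]
eef_rot: [[0.319, 0.948, -0.0], [0.948, -0.319, 0.0], [0.0, -0.0, -1.0]]
contact_force: [-0.4, 1.2, 0.2]
grip_width: 0.0168
grasp_force: 59.5
```

```bash
python3 st.py
```

```text
t 13.05 tcp [ 0.5032 -0.072   0.174 ] yaw_y -18.6 tilt [-0.0001  0.0003] tip [ 0.5028 -0.0733  0.068 ] F [-0.43  1.22  0.2 ] M [0.456 0.337 0.127] q [-0.3   0.26 -0.21  1.1   0.    1.59] 0.016831783551808734
to bolt in tool units [ 0.02  -0.011 -0.639]
```

Emit:
servo_tool:
  deltas:
    - [0, 0, 0.13, 0, 0.001, 0, 255]
    - [0, 0, 0.26, 0, 0.002, 0, 255]
    - [0, 0, 0.38, 0, 0.003, 0, 255]

```text
t: 13.35
eef_pos: [0.5033, -0.0721, 0.174]
eef_rot: [[0.368, 0.93, -0.0], [0.93, -0.368, 0.0], [0.0, -0.0, -1.0]]
contact_force: [-1.4, 1.8, 0.7]
grip_width: 0.0172
grasp_force: 59.5
```

```bash
python3 st.py
```

```text
t 13.35 tcp [ 0.5033 -0.0721  0.174 ] yaw_y -21.62 tilt [-0.0001  0.0002] tip [ 0.5028 -0.0733  0.068 ] F [-1.4   1.84  0.69] M [0.624 0.393 0.065] q [-0.3   0.26 -0.21  1.1   0.    1.65] 0.017192869864346205
to bolt in tool units [ 0.02  -0.014 -0.639]
```

Emit:
servo_tool:
  deltas:
    - [0, 0, 0.13, 0.004, -0.006, 0, 255]
    - [0, 0, 0.26, 0.007, -0.012, 0, 255]
    - [0, 0, 0.38, 0.007, -0.011, 0, 255]

```text
t: 13.65
eef_pos: [0.5033, -0.072, 0.174]
eef_rot: [[0.417, 0.909, 0.0], [0.909, -0.417, -0.0], [-0.0, 0.0, -1.0]]
contact_force: [0.3, 0.3, -0.5]
grip_width: 0.0171
grasp_force: 59.3
```

```bash
python3 st.py
```

```text
t 13.65 tcp [ 0.5033 -0.072   0.174 ] yaw_y -24.67 tilt [ 0.0002 -0.0002] tip [ 0.5028 -0.0732  0.068 ] F [ 0.33  0.28 -0.51] M [0.312 0.113 0.056] q [-0.3   0.26 -0.21  1.1  -0.    1.7 ] 0.0170681047224603
to bolt in tool units [ 0.016 -0.01  -0.638]
```

Emit:
servo_tool:
  deltas:
    - [0, 0, 0.13, 0, 0.001, 0, 255]
    - [0, 0, 0.26, 0, 0.002, 0, 255]

```text
t: 13.85
eef_pos: [0.5033, -0.072, 0.1741]
eef_rot: [[0.45, 0.893, 0.0], [0.893, -0.45, -0.0], [0.0, 0.0, -1.0]]
contact_force: [-0.6, 0.6, -0.2]
grip_width: 0.0173
grasp_force: 59.3
```

```bash
python3 st.py
```

```text
t 13.85 tcp [ 0.5033 -0.072   0.1741] yaw_y -26.75 tilt [ 0.0002 -0.0001] tip [ 0.5028 -0.0731  0.0681] F [-0.6   0.6  -0.22] M [0.348 0.035 0.113] q [-0.3   0.26 -0.21  1.1  -0.    1.74] 0.017264422332465494
to bolt in tool units [ 0.015 -0.01  -0.638]
```

Emit:
servo_tool:
  deltas:
    - [0, 0, 0.1, 0, 0.001, 0, 255]
    - [0, 0, 0.2, 0, 0.002, 0, 255]

```text
t: 14.05
eef_pos: [0.5033, -0.072, 0.174]
eef_rot: [[0.475, 0.88, 0.0], [0.88, -0.475, -0.0], [0.0, 0.0, -1.0]]
contact_force: [0.7, 0.3, 0.8]
grip_width: 0.0176
grasp_force: 59.3
```

```bash
python3 st.py
```

```text
t 14.05 tcp [ 0.5033 -0.072   0.174 ] yaw_y -28.33 tilt [ 0.0001 -0.    ] tip [ 0.5027 -0.0731  0.068 ] F [0.69 0.27 0.84] M [ 0.303 -0.025  0.05 ] q [-0.3   0.26 -0.21  1.1   0.    1.76] 0.017593659249991758
to bolt in tool units [ 0.014 -0.009 -0.638]
```

Emit:
servo_tool:
  deltas:
    - [0, 0, 0.1, 0, 0.001, 0, 255]
    - [0, 0, 0.2, 0, 0.002, 0, 255]

```text
t: 14.25
eef_pos: [0.5034, -0.072, 0.174]
eef_rot: [[0.499, 0.867, 0.0], [0.867, -0.499, -0.0], [0.0, 0.0, -1.0]]
contact_force: [-0.7, -0.1, 1.1]
grip_width: 0.017
grasp_force: 59.3
```

```bash
python3 st.py
```

```text
t 14.25 tcp [ 0.5034 -0.072   0.174 ] yaw_y -29.93 tilt [ 0.0001 -0.    ] tip [ 0.5027 -0.0731  0.068 ] F [-0.73 -0.06  1.09] M [ 0.302 -0.016  0.119] q [-0.3   0.26 -0.21  1.1  -0.    1.79] 0.016960186230321358
to bolt in tool units [ 0.015 -0.009 -0.638]
```

Emit:
servo_tool:
  deltas:
    - [0, 0, 0.1, 0, 0.001, 0, 255]
    - [0, 0, 0.2, 0, 0.002, 0, 255]

```text
t: 14.45
eef_pos: [0.5034, -0.072, 0.174]
eef_rot: [[0.523, 0.852, 0.0], [0.852, -0.523, 0.0], [0.0, -0.0, -1.0]]
contact_force: [0.2, 0.7, -0.4]
grip_width: 0.0173
grasp_force: 59.3
```

```bash
python3 st.py
```

```text
t 14.45 tcp [ 0.5034 -0.072   0.174 ] yaw_y -31.53 tilt [0. 0.] tip [ 0.5027 -0.0731  0.068 ] F [ 0.25  0.73 -0.38] M [ 0.236 -0.047  0.06 ] q [-0.3   0.26 -0.21  1.1   0.    1.82] 0.017294485512947756
to bolt in tool units [ 0.014 -0.008 -0.639]
```

Emit:
servo_tool:
  deltas:
    - [0, 0, 0.1, 0, 0.001, 0, 255]
    - [0, 0, 0.2, 0, 0.002, 0, 255]

```text
t: 14.65
eef_pos: [0.5034, -0.072, 0.174]
eef_rot: [[0.547, 0.837, 0.0], [0.837, -0.547, -0.0], [0.0, 0.0, -1.0]]
contact_force: [0.7, 1.1, -0.3]
grip_width: 0.0175
grasp_force: 59.3
```

```bash
python3 st.py
```

```text
t 14.65 tcp [ 0.5034 -0.072   0.174 ] yaw_y -33.13 tilt [ 0. -0.] tip [ 0.5027 -0.0731  0.068 ] F [ 0.66  1.09 -0.32] M [ 0.342 -0.02   0.077] q [-0.3   0.26 -0.21  1.1  -0.    1.85] 0.01747209368529486
to bolt in tool units [ 0.014 -0.009 -0.639]
```

Emit:
servo_tool:
  deltas:
    - [0, 0, 0.08, 0, 0.0005, 0, 255]
    - [0, 0, 0.15, 0, 0.001, 0, 255]

```text
t: 14.85
eef_pos: [0.5034, -0.0721, 0.1741]
eef_rot: [[0.564, 0.826, 0.0], [0.826, -0.564, -0.0], [0.0, 0.0, -1.0]]
contact_force: [-0.1, 1.2, 0.3]
grip_width: 0.0174
grasp_force: 59.3
```

```bash
python3 st.py
```

```text
t 14.85 tcp [ 0.5034 -0.0721  0.1741] yaw_y -34.32 tilt [ 0. -0.] tip [ 0.5027 -0.0732  0.0681] F [-0.13  1.15  0.32] M [ 0.286 -0.105  0.084] q [-0.3   0.26 -0.21  1.1  -0.    1.87] 0.017357376208387384
to bolt in tool units [ 0.015 -0.011 -0.638]
```

Emit:
servo_tool:
  deltas:
    - [0, 0, 0.08, 0, 0.0005, 0, 255]
    - [0, 0, 0.15, 0, 0.001, 0, 255]

```text
t: 15.05
eef_pos: [0.5035, -0.0721, 0.174]
eef_rot: [[0.581, 0.814, 0.0], [0.814, -0.581, 0.0], [0.0, -0.0, -1.0]]
contact_force: [1.8, 1.2, 0.1]
grip_width: 0.0172
grasp_force: 59.3
```

```bash
python3 st.py
```

```text
t 15.05 tcp [ 0.5035 -0.0721  0.174 ] yaw_y -35.52 tilt [0. 0.] tip [ 0.5027 -0.0731  0.068 ] F [1.76 1.19 0.1 ] M [ 0.275 -0.09   0.092] q [-0.3   0.26 -0.21  1.1   0.    1.89] 0.01719365736990257
to bolt in tool units [ 0.014 -0.01  -0.639]
```

Emit:
servo_tool:
  deltas:
    - [0, 0, 0.08, 0, 0.0005, 0, 255]
    - [0, 0, 0.15, 0, 0.001, 0, 255]

```text
t: 15.25
eef_pos: [0.5035, -0.0721, 0.174]
eef_rot: [[0.598, 0.802, -0.0], [0.802, -0.598, 0.0], [-0.0, -0.0, -1.0]]
contact_force: [-0.8, 0.0, -0.2]
grip_width: 0.017
grasp_force: 59.3
```

```bash
python3 st.py
```

```text
t 15.25 tcp [ 0.5035 -0.0721  0.174 ] yaw_y -36.72 tilt [-0.  0.] tip [ 0.5027 -0.0731  0.068 ] F [-0.81  0.04 -0.16] M [ 0.309 -0.162  0.097] q [-0.3   0.26 -0.21  1.1  -0.    1.91] 0.01703135402398295
to bolt in tool units [ 0.014 -0.01  -0.639]
```

```bash
cat > hd.py <<'E'
from h import *
def ax(f):
    h=cv2.cvtColor(f,cv2.COLOR_RGB2HSV); m=((h[...,0]<7)|(h[...,0]>170))&(h[...,1]>190)&(h[...,2]>60); o=[]
    for v in range(212,282,5):
        u=np.flatnonzero(m[v,235:320])+235
        if len(u): o.append((v,int(u.min()),int(u.max())))
    return o
print(ax(np.load("wl.npy"))); f=snap("wrist")["frame"]; print(ax(f)); np.save("wn.npy",f)
t=snap("top"); g=cv2.cvtColor(t["frame"],cv2.COLOR_RGB2GRAY)
# press yaw: board's front edge and bed's free-end edge in the top view
for ro,z,nm in((range(195,258,2),.084,"bed end"),):
    E=[]
    for v in ro:
        d=g[v,322:350].astype(int); b=d[3:]-d[:-3]; E.append(ray(t,322+b.argmax()+1.5,v,z)[:2])
    E=np.array(E); l=cv2.fitLine(E.astype(np.float32),cv2.DIST_HUBER,0,1e-4,1e-4).ravel(); print(nm,l)
for ro,z,nm in((range(335,425,3),.084,"long edge"),):
    E=[]
    for u in ro:
        d=g[238:270,u].astype(int); b=d[3:]-d[:-3]; E.append(ray(t,u,238+b.argmin()+1.5,z)[:2])
    E=np.array(E); l=cv2.fitLine(E.astype(np.float32),cv2.DIST_HUBER,0,1e-4,1e-4).ravel(); print(nm,l,np.degrees(np.arctan2(-l[0],l[1])))
E
python3 hd.py; python3 st.py
```

```text
[(212, 257, 297), (217, 256, 299), (222, 256, 299), (227, 256, 299), (232, 256, 298), (237, 256, 298), (242, 256, 298), (247, 256, 298), (252, 257, 298), (257, 256, 298), (262, 257, 298), (267, 257, 298), (272, 257, 298), (277, 258, 298)]
[(212, 257, 295), (217, 256, 297), (222, 256, 297), (227, 256, 298), (232, 256, 298), (237, 256, 298), (242, 257, 298), (247, 257, 298), (252, 257, 298), (257, 257, 298), (262, 257, 298), (267, 258, 298), (272, 259, 298), (277, 259, 298)]
bed end [ 0.99997    -0.00774468  0.5076037  -0.02026229]
long edge [ 0.05983587  0.9982082   0.41361672 -0.11550535] -3.4303916
t 15.35 tcp [ 0.5035 -0.072   0.174 ] yaw_y -36.69 tilt [0.     0.0001] tip [ 0.5027 -0.0731  0.068 ] F [-0.14  1.64  0.22] M [ 0.317 -0.066  0.071] q [-0.3   0.26 -0.21  1.1   0.    1.91] 0.016749610941398763
to bolt in tool units [ 0.012 -0.009 -0.639]
```

Emit:
servo_tool:
  deltas:
    - [0, 0, 0.08, 0, 0.0005, 0, 255]
    - [0, 0, 0.15, 0, 0.001, 0, 255]

```text
t: 15.55
eef_pos: [0.5035, -0.0721, 0.174]
eef_rot: [[0.615, 0.789, 0.0], [0.789, -0.615, -0.0], [-0.0, 0.0, -1.0]]
contact_force: [0.6, 2.0, 0.2]
grip_width: 0.0169
grasp_force: 59.2
```

```bash
python3 st.py; python3 - <<'E'
from h import *
# press yaw from wrist picture w1 (pose of that moment)
Rt=np.array([[-.994,-.109,-.001],[-.109,.994,0],[.001,0,-1]])
s=snap("wrist"); T=np.array(s["T_tool_cam"]); s["C"]=Rt@T[:3,3]+[.51049,.15128,.271]; s["Rc"]=Rt@T[:3,:3]
g=cv2.imread("pics/w1.png",0)
def fit(E,z):
    w=np.array([ray(s,u,v,z)[:2] for u,v in E]); l=cv2.fitLine(w.astype(np.float32),cv2.DIST_HUBER,0,1e-4,1e-4).ravel(); r=np.abs((w-l[2:])@[l[1],-l[0]]); w=w[r<.002]; l=cv2.fitLine(w.astype(np.float32),2,0,1e-4,1e-4).ravel(); return len(w),np.degrees(np.arctan(l[1]/l[0])) if abs(l[0])>.5 else np.degrees(np.arctan(-l[0]/l[1]))
E=[]
for u in range(3,112,2):
    d=g[222:245,u].astype(int); E.append((u,222+(d[3:]-d[:-3]).argmin()+1.5))
print(E[0],E[-1],"near long edge yaw",fit(E,.084))
E=[]
for v in range(95,225,2):
    d=g[v,104:124].astype(int); E.append((104+(d[3:]-d[:-3]).argmin()+1.5,v))
print(E[0],E[-1],"bed end yaw",fit(E,.084))
E=[]
for v in range(65,235,2):
    d=g[v,178:192].astype(int); E.append((178+(d[3:]-d[:-3]).argmax()+1.5,v))
print(E[0],E[-1],"board end yaw",fit(E,.02),fit(E,.0))
E
python3 - <<'E'
E
```

```text
t 15.55 tcp [ 0.5035 -0.0721  0.174 ] yaw_y -37.92 tilt [ 0. -0.] tip [ 0.5027 -0.0732  0.068 ] F [0.59 2.   0.15] M [ 0.295 -0.112  0.183] q [-0.3   0.26 -0.21  1.1  -0.    1.93] 0.016936209341650243
to bolt in tool units [ 0.014 -0.011 -0.639]
(3, np.float64(224.5)) (111, np.float64(235.5)) near long edge yaw (55, np.float32(-0.11236776))
(np.float64(111.5), 95) (np.float64(117.5), 223) bed end yaw (64, np.float32(0.009936156))
(np.float64(185.5), 65) (np.float64(182.5), 233) board end yaw (85, np.float32(0.12453933)) (85, np.float32(0.12454013))
```

Emit:
servo_tool:
  deltas:
    - [0, 0, 0.03, 0, 0, 0, 255]

```text
t: 15.7
eef_pos: [0.5035, -0.0721, 0.174]
eef_rot: [[0.617, 0.787, 0.0], [0.787, -0.617, -0.0], [0.0, 0.0, -1.0]]
contact_force: [0.0, 1.2, -1.1]
grip_width: 0.0172
grasp_force: 59.2
```

```bash
python3 st.py
```

```text
t 15.7 tcp [ 0.5035 -0.0721  0.174 ] yaw_y -38.12 tilt [ 0.0001 -0.    ] tip [ 0.5027 -0.0731  0.068 ] F [ 0.02  1.21 -1.14] M [ 0.322 -0.114  0.111] q [-0.3   0.26 -0.21  1.1  -0.    1.93] 0.01721025876067749
to bolt in tool units [ 0.013 -0.011 -0.638]
```

Emit:
servo_tool:
  deltas:
    - [0, 0, 0.08, 0, 0.0005, 0, 255]
    - [0, 0, 0.15, 0, 0.001, 0, 255]

```text
t: 15.9
eef_pos: [0.5035, -0.0721, 0.174]
eef_rot: [[0.634, 0.773, -0.0], [0.773, -0.634, 0.0], [-0.0, -0.0, -1.0]]
contact_force: [0.9, 1.0, -1.2]
grip_width: 0.0168
grasp_force: 59.2
```

```bash
cat >> st.py <<'E'
import sys
if len(sys.argv)>1:
    M=[st["torque"][2]]
    for i in range(5): ctrl.snapshot("top"); M.append(ctrl.read_state()["torque"][2])
    print("Mz",np.round(M,3),"mean",np.mean(M).round(3))
E
python3 st.py a
```

```text
t 15.9 tcp [ 0.5035 -0.0721  0.174 ] yaw_y -39.35 tilt [-0.  0.] tip [ 0.5027 -0.0731  0.068 ] F [ 0.9   0.97 -1.15] M [ 0.298 -0.203  0.186] q [-0.3   0.26 -0.21  1.1   0.    1.96] 0.016799675689248412
to bolt in tool units [ 0.013 -0.01  -0.639]
Mz [0.186 0.115 0.186 0.116 0.152 0.169] mean 0.154
```

Emit:
servo_tool:
  deltas:
    - [0, 0, 0.06, 0, 0.0005, 0, 255]
    - [0, 0, 0.12, 0, 0.001, 0, 255]

```text
t: 16.35
eef_pos: [0.5036, -0.0721, 0.174]
eef_rot: [[0.647, 0.763, 0.0], [0.763, -0.647, -0.0], [0.0, 0.0, -1.0]]
contact_force: [0.8, 0.4, -1.8]
grip_width: 0.0171
grasp_force: 59.1
```

```bash
python3 st.py a
```

```text
t 16.35 tcp [ 0.5036 -0.0721  0.174 ] yaw_y -40.3 tilt [ 0.0001 -0.    ] tip [ 0.5027 -0.0731  0.068 ] F [ 0.82  0.37 -1.79] M [ 0.299 -0.205  0.199] q [-0.3   0.26 -0.21  1.1   0.    1.97] 0.017077458812607627
to bolt in tool units [ 0.011 -0.011 -0.639]
Mz [0.199 0.166 0.142 0.169 0.145 0.245] mean 0.178
```

Emit:
servo_tool:
  deltas:
    - [0, 0, 0.07, 0, 0.0005, 0, 255]
    - [0, 0, 0.14, 0, 0.001, 0, 255]

```text
t: 16.8
eef_pos: [0.5035, -0.0721, 0.174]
eef_rot: [[0.662, 0.75, -0.0], [0.75, -0.662, 0.0], [-0.0, -0.0, -1.0]]
contact_force: [0.7, 1.2, -1.3]
grip_width: 0.0171
grasp_force: 59.1
```

```bash
python3 st.py a
```

```text
t 16.8 tcp [ 0.5035 -0.0721  0.174 ] yaw_y -41.43 tilt [-0.  0.] tip [ 0.5027 -0.0731  0.068 ] F [ 0.68  1.17 -1.3 ] M [ 0.275 -0.213  0.231] q [-0.3   0.26 -0.21  1.1   0.    1.99] 0.01710981084813864
to bolt in tool units [ 0.013 -0.009 -0.639]
Mz [0.231 0.211 0.182 0.209 0.211 0.158] mean 0.2
```

Emit:
servo_tool:
  deltas:
    - [0, 0, -0.5, 0, -0.004, 0, 255]
    - [0, 0, -1.0, 0, -0.007, 0, 255]
    - [0, 0, -1.5, -0.001, -0.011, 0, 255]
    - [0, 0, -1.75, -0.001, -0.013, 0, 255]
    - [0, 0, -1.75, -0.001, -0.013, 0, 255]

```text
t: 17.55
eef_pos: [0.5032, -0.072, 0.174]
eef_rot: [[0.46, 0.888, -0.0], [0.888, -0.46, -0.0], [-0.0, -0.0, -1.0]]
contact_force: [0.0, 0.0, -1.5]
grip_width: 0.0177
grasp_force: 59.0
```

```bash
python3 st.py a
```

```text
t 17.55 tcp [ 0.5032 -0.072   0.174 ] yaw_y -27.36 tilt [-0.0003 -0.0002] tip [ 0.5025 -0.0732  0.068 ] F [ 0.01  0.03 -1.54] M [ 0.055 -0.119 -0.012] q [-0.3   0.26 -0.21  1.1  -0.    1.75] 0.01774076516181725
to bolt in tool units [ 0.02  -0.004 -0.641]
Mz [-0.012 -0.04  -0.011  0.031  0.053 -0.007] mean 0.002
```

Emit:
servo_tool:
  deltas:
    - [0, 0, 0, 0, 0, -0.1, 255]
    - [0, 0, 0, 0, 0, -0.25, 255]
    - [0, 0, 0, 0, 0, -0.45, 255]
    - [0, 0, 0, 0, 0, -0.8, 255]
    - [0, 0, 0, 0, 0, -1.4, 255]
    - [0, 0, 0, 0, 0, -2.2, 255]
    - [0, 0, 0, 0, 0, -2.2, 255]
    - [0, 0, 0, 0, 0, -2.2, 255]

```text
t: 18.6
eef_pos: [0.5035, -0.072, 0.2291]
eef_rot: [[0.46, 0.888, 0.001], [0.888, -0.46, -0.0], [0.0, 0.001, -1.0]]
contact_force: [-0.7, 0.6, -2.1]
grip_width: 0.0173
grasp_force: 59.1
```

```bash
python3 st.py; python3 hd.py|sed -n 2p
```

```text
t 18.6 tcp [ 0.5035 -0.072   0.2291] yaw_y -27.39 tilt [ 0.0007 -0.0002] tip [ 0.5029 -0.0732  0.1231] F [-0.73  0.59 -2.09] M [0.002 0.012 0.012] q [-0.3   0.24 -0.09  1.24 -0.    1.75] 0.017272135726108296
to bolt in tool units [ 0.012 -0.018  1.564]
[(212, 257, 296), (217, 256, 297), (222, 256, 298), (227, 256, 298), (232, 256, 297), (237, 256, 298), (242, 257, 298), (247, 257, 298), (252, 257, 298), (257, 257, 297), (262, 257, 297), (267, 257, 297), (272, 258, 298), (277, 259, 297)]
```

```bash
python3 - <<'E'
from h import *
s=snap("side"); print(ray(s,264.4,232.7,.07))
Rt=np.array([[-.991,-.13,-.001],[-.13,.991,0],[.001,0,-1]])
s=snap("wrist"); T=np.array(s["T_tool_cam"]); s["C"]=Rt@T[:3,3]+[.5086,.1518,.2261]; s["Rc"]=Rt@T[:3,:3]
print(ray(s,200+345/4.4,150+160/4.4,.07)+[.011,.0014,0])
st=ctrl.read_state(); R=np.array(st["eef_rot"]); print("shift to (.5099,.1519,.2291) in units",R.T@(np.array([.5095,.1519,.2291])-st["eef_pos"])/.025)
E
```

```text
[0.51196524 0.14931804 0.07      ]
[0.51139824 0.15282727 0.07      ]
shift to (.5099,.1519,.2291) in units [ 8.06728212 -3.88364653 -0.02771991]
```

Emit:
servo_tool:
  deltas:
    - [0, 0, -0.7, 0.4, -0.2, 0, 255]
    - [0, 0, -1.7, 1.2, -0.6, 0, 255]
    - [0, 0, -2.7, 2.1, -1.0, 0, 255]
    - [0, 0, -3.7, 3.0, -1.4, 0, 255]
    - [0, 0, -4.7, 3.9, -1.85, 0, 255]
    - [0, 0, -5.7, 4.8, -2.3, 0, 255]
    - [0, 0, -6.7, 5.7, -2.7, 0, 255]
    - [0, 0, -7.7, 6.5, -3.1, 0, 255]
    - [0, 0, -8.7, 7.2, -3.4, 0, 255]
    - [0, 0, -9.7, 7.7, -3.65, 0, 255]
    - [0, 0, -10.7, 8.0, -3.8, 0, 255]
    - [0, 0, -11.6, 8.07, -3.85, 0, 255]

```text
t: 20.0
eef_pos: [0.5103, 0.1524, 0.2284]
eef_rot: [[-0.912, 0.41, -0.001], [0.41, 0.912, -0.0], [0.001, -0.0, -1.0]]
contact_force: [0.1, -0.4, -2.5]
grip_width: 0.0174
grasp_force: 58.9
```

Emit:
servo_tool:
  deltas:
    - [0, 0, -1, 0, 0, 0, 255]
    - [0, 0, -2, 0, 0, 0, 255]
    - [0, 0, -3, 0, 0, 0, 255]
    - [0, 0, -4, 0, 0, 0, 255]
    - [0, 0, -4, 0, 0, 0, 255]
    - [0, 0, -4, 0, 0, 0, 255]
    - [0, 0, -4, 0, 0, 0, 255]

```text
t: 20.7
eef_pos: [0.5106, 0.1515, 0.2289]
eef_rot: [[-0.992, -0.126, -0.0], [-0.126, 0.992, -0.0], [0.0, 0.0, -1.0]]
contact_force: [0.3, 1.2, -2.4]
grip_width: 0.017
grasp_force: 59.0
```

```bash
python3 st.py; python3 - <<'E'
from h import *
st=ctrl.read_state(); R=np.array(st["eef_rot"]); print(R.T@(np.array([.5102,.1515,.121])-st["eef_pos"])/.025)
E
```

```text
t 20.7 tcp [0.5106 0.1515 0.2289] yaw_y 97.22 tilt [-0.0003 -0.    ] tip [0.5118 0.1516 0.1229] F [ 0.3   1.17 -2.38] M [ 0.041  0.037 -0.013] q [ 0.14  0.28 -0.04  1.26  0.    0.01] 0.017025662315725443
to bolt in tool units [ 1.49  -8.856  1.555]
[1.26342543e-02 3.12128031e-03 4.31471256e+00]
```

Emit:
servo_tool:
  deltas:
    - [0, 0, 0, 0.01, 0, 0.8, 255]
    - [0, 0, 0, 0.01, 0, 1.5, 255]
    - [0, 0, 0, 0.01, 0, 1.9, 255]
    - [0, 0, 0, 0.01, 0, 2.2, 255]
    - [0, 0, 0, 0.01, 0, 2.5, 255]
    - [0, 0, 0, 0.01, 0, 2.8, 255]
    - [0, 0, 0, 0.01, 0, 2.8, 255]

```text
t: 21.4
eef_pos: [0.5101, 0.1514, 0.1583]
eef_rot: [[-0.992, -0.129, -0.001], [-0.129, 0.992, -0.0], [0.001, -0.0, -1.0]]
contact_force: [0.1, 0.2, -1.6]
grip_width: 0.0171
grasp_force: 59.1
```

```bash
python3 st.py
```

```text
t 21.4 tcp [0.5101 0.1514 0.1583] yaw_y 97.4 tilt [-0.0009 -0.0002] tip [0.5113 0.1515 0.0523] F [ 0.09  0.2  -1.62] M [ 0.002  0.05  -0.073] q [ 0.14  0.31 -0.18  1.08 -0.    0.01] 0.017055392412944455
to bolt in tool units [ 1.497 -8.85  -1.265]
```

Emit:
servo_tool:
  deltas:
    - [0, 0, 0, 0, 0, 0.4, 255]
    - [0, 0, 0, 0, 0, 0.8, 255]
    - [0, 0, 0, 0, 0, 1.2, 255]
    - [0, 0, 0, 0, 0, 1.38, 255]
    - [0, 0, 0, 0, 0, 1.46, 255]
    - [0, 0, 0, 0, 0, 1.46, 255]

```text
t: 22.0
eef_pos: [0.5103, 0.1514, 0.1223]
eef_rot: [[-0.992, -0.129, -0.0], [-0.129, 0.992, -0.0], [0.0, -0.0, -1.0]]
contact_force: [0.2, 0.4, -2.5]
grip_width: 0.0172
grasp_force: 59.1
```

```bash
python3 st.py
```

```text
t 22.0 tcp [0.5103 0.1514 0.1223] yaw_y 97.42 tilt [-0.0003 -0.    ] tip [0.5116 0.1516 0.0163] F [ 0.21  0.38 -2.51] M [-0.026  0.054  0.005] q [ 0.14  0.33 -0.25  0.99 -0.    0.01] 0.017216170337152236
to bolt in tool units [ 1.511 -8.851 -2.706]
```

Still free at 1.3 mm above the floor. I'll lower the last bit, release slowly and rise.

Emit:
servo_tool:
  deltas:
    - [0, 0, 0, 0, 0, 0.04, 255]
    - [0, 0, 0, 0, 0, 0.05, 255]
    - [0, 0, 0, 0, 0, 0.05, 190]
    - [0, 0, 0, 0, 0, 0.05, 150]
    - [0, 0, 0, 0, 0, 0.05, 90]
    - [0, 0, 0, 0, 0, 0.05, 90]
    - [0, 0, 0, 0, 0, 0.05, 90]
    - [0, 0, 0, 0, 0, -0.5, 90]
    - [0, 0, 0, 0, 0, -1.5, 90]
    - [0, 0, 0, 0, 0, -3, 90]
    - [0, 0, 0, 0, 0, -5, 90]
    - [0, 0, 0, 0, 0, -6, 90]

```text
t: 23.2
eef_pos: [0.5109, 0.1515, 0.2762]
eef_rot: [[-0.992, -0.129, 0.004], [-0.129, 0.992, 0.0], [-0.004, 0.0, -1.0]]
contact_force: [0.1, -0.6, -0.4]
grip_width: 0.0553
grasp_force: 0.0
```

Emit:
servo_tool:
  deltas:
    - [0, 0, 0, 0.1, -1.5, 0, 90]
    - [0, 0, 0, 0.3, -3.5, 0, 90]
    - [0, 0, 0, 0.6, -5.5, 0, 90]
    - [0, 0, 0, 0.9, -7.5, 2, 90]
    - [0, 0, 0, 1.0, -9, 3.5, 90]
    - [0, 0, 0, 1.0, -9, 4.5, 90]
    - [0, 0, 0, 1.0, -9, 4.5, 90]
    - [0, 0, 0, 1.0, -9, 4.5, 90]

```text
t: 24.0
eef_pos: [0.5144, -0.0749, 0.1603]
eef_rot: [[-0.992, -0.128, -0.001], [-0.128, 0.992, 0.001], [0.001, 0.001, -1.0]]
contact_force: [0.8, 1.0, 0.7]
grip_width: 0.0557
grasp_force: 0.0
```

```bash
python3 - <<'E'
from h import *
s=snap("wrist"); f=s["frame"]; u,v=proj(s,[.5027,-.0728,.08]); u0,v0=int(u)-35,int(v)-35; print(u0,v0,s["C"])
c=cv2.resize(f[v0:v0+70,u0:u0+70],(560,560),interpolation=2); c=np.clip((c.astype(float)-c.min())*2,0,255)
d=snap("side")["frame"][170:260,200:300]; d=cv2.resize(d,(240,216))
o=np.zeros((560,800,3)); o[:,:560]=c; o[:216,560:]=d; cv2.imwrite("pics/fin.png",o[...,::-1])
E
```

```text
245 170 [ 0.4357832  -0.08454465  0.30325807][ WARN:0@3.039] global loadsave.cpp:1063 imwrite_ Unsupported depth image for selected encoder is fallbacked to CV_8U.
```

View pics/fin.png

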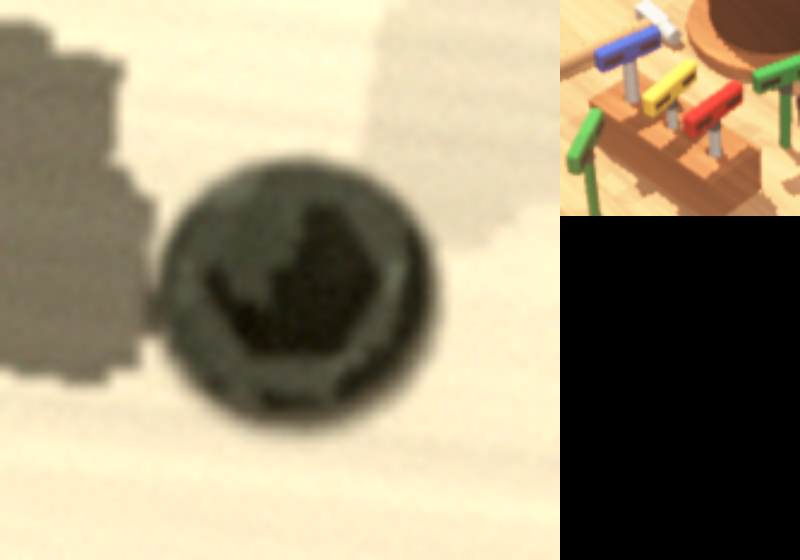

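The final picture shows the red key upright in its own hole between no others disturbed. The socket's lower flat is now horizontal, (245,355)–(335,355), so its flat normal is at about 7.5°, against 8.1° expected at the 3.00 stop. That agrees with the 0.2 N m I felt.

```bash
python3 -c "
from rig import ctrl
print(ctrl.finish_job())"
```

```text
the job is handed in; nothing more can be done
None
```

The bolt was turned clockwise until it came up firm at about 0.2 N m, the red key is back upright in its own hole, and the job is handed in at about 24 s with nothing else touched.

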